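Fence the bead-breaker plate and open the cement

ROBOT

A 6-joint arm with a two-finger parallel gripper is mounted at the origin on the work surface. World frame = base frame: x ahead of the robot, y to its left, z up, the work surface at z = 0. Lengths are in mm, angles in degrees, forces in N, time in s.
With the tool pointing down it reaches from about 250 to 725 mm from the base axis. Payload 4 kg.
Tool frame: the origin (TCP) lies on the centre line of the jaws, within the pads' length; the fingertips stand 14 mm ahead of it and the grasp point (between the pads) lies 5 mm behind it; z points along the fingers, y is the line along which they close (so a half turn about z gives the same grasp; the last joint's range is limited). The gripper opens to 85 mm and grips with 20 to 120 N. Pads are 22 mm wide; open, the fingers measure 114 mm over their backs; the gripper's body (76 mm by 85 mm) begins 54 mm behind the grasp point. The pads swing forward as they close: fully open they stand 13 mm farther back than shut.
Start: joints at [-67.38, 13.785, 0.286, 76.501, 0, 90], TCP at [192.31, -461.537, 245.306] pointing down, gripper open.
Joint ranges: [-155.79, 155.79], [-60.16, 107.12], [-62.33, 73.08], [-114, 123.19], [-81.49, 82.49], [-180, 180]. Speed limits (degrees/s): [159.86, 159.86, 180, 180, 180, 180].

INTERFACE

Orientations are given as a 3x3 rotation matrix whose columns are the frame's x, y, z axes.
In Python, from cell import manip gives the robot as it stands. The module is installed in compiled form; this text tells all that it offers.
- The arm moves only by the tool servo_tool, never from a script. Its argument "targets" is a list of rows, each a list of 3 entries, a list of its own where there are three numbers: the shift along the tool's x, y, z in m, then the turn, a rotation vector about the tool's x, y, z in rad, then the finger opening in m, from 0 to 0.0854. In form: [[[tx, ty, tz], [wx, wy, wz], fingers], ...]. A call has exactly 10 rows; each row shifts and turns the commanded pose from where the row before left it, along the tool's axes as they then stand; what a row does not reach is not made up. A row lasts 1/10 s, in which the tool goes at most 50 mm and 8.59 degrees, less where a joint would pass 70% of its speed; a pose out of reach is approached as far as the arm can. A call is refused whole if a number of a shift passes 0.05 or a number of a turn 0.15, either way. A call with a gripper value outside its range is refused whole. The fingers move at their own pace and stop on an object; "grip_force" is the grip in N (left out, the last holds). Time passes only in rows, so rows that do not move let the fingers close, or fill a call up. It gives the time, the measured TCP pose, the force, the opening and the grip force at its end, in the units of the state.
- manip.observe(): the state, without advancing time (a new reading comes with each control period).
- manip.grab_frame(name): name is "side" or "top"; returns the picture (480x640x3 uint8, red, green, blue); there is no depth.
- manip.camera_info(name): a dict with "fx", "fy", "cx", "cy" (pixels), "k1" (the pictures are not rectified: a ray, as slopes to the right and down, at radius r is drawn at 1 + k1 r^2 times it, then the intrinsics apply), "world_from_camera" (4x4, takes a point from camera to world coordinates). Camera axes: x right, y down, z forward; pixel columns grow to the right and rows downward; lengths in mm; the calibration is good to about 2 mm. A picture is of the moment at which its call begins. camera_info takes no time and is no camera call.
- manip.hand_in(): hands the job in; it is judged then, once.
Trained networks look in the newest picture that a camera, given by its name, has taken for a name from the list of things; names that differ only in an ending like _2 or _b are one class to them, and where a whole thing is asked for, a point or a joint stands for the part that bears it (a point fixed in the world has none). Each returns a list of dicts, best first, with "conf" (0 to 1); they miss things now and then, are a little off and sometimes report something else, mostly with a low value. They report only what shows in the picture. A call takes as long as a camera call. They do not tell look-alikes from the thing itself.
- manip.search_frame(camera, thing): "bbox" ([left, top, width, height] in pixels, round what is visible of it).
The state is a dict: "time": time; "joints": joint angles; "joint_velocities": joint speeds; "joint_efforts": joint torques, N m; "tool_pos": TCP position; "tcp_rot": TCP orientation; "wrist_force": force on the tool from outside, world axes, zero at the start; "wrist_torque": the same for the moment, N m; "grip_width": finger opening in mm; "grip_force": force on a finger pad.
Only numpy, scipy, OpenCV 4.12 (cv2) and the standard library are available. Lean on these libraries where they do the work, as an engineer would, in place of code of your own. Each camera call takes 0.05 s, during which the arm holds its last target. There are 200 camera calls.

TASK

Get the bead-breaker plate ready to have its new rubber pad glued on: lay the aluminium straightedge on the bench flush against the middle of the plate's long straight edge, as the fence for the pad, and let go of it. Then open the brush-top cement bottle where it stands in the rack: push its wide safety cap down, twist it free anticlockwise and lift it off until the brush under it is well clear of the mouth. Finish holding the cap upright with its brush over the open bottle; leave the straightedge flush, the bottle standing in its pocket and the other things where they are.

Things in the scene. Friction and masses are not known exactly. Their poses are not given: they have to be found in the camera images.
- straightedge_mid (a point): centre (half-way up) of the loose aluminium box-section straightedge, 240 mm long (its x axis), 40 mm wide (y) and 28 mm tall (z), 0.35 kg; it lies on a 40 mm side at the start, and must so at the end
- plate_edge (a point): middle of the straight edge of the bead-breaker plate, at its upper rim, 8 mm above the bench. Edge 200 mm long along this frame's y; x points into the plate (110 mm to the bowed opposite edge). Dark steel plate 8 mm thick, screwed down flat on the bench. The straightedge belongs on the -x side: flush, its centre is 20 mm from here along -x, and within 60 mm along y
- cap_mid (a point): centre (half-way up, on the axis) of the cement bottle's black ribbed cap, 54 mm across, 27 mm tall, z up. Locked until pushed down: a spring resists with 5 N at first, 12 N at the end of its 7 mm travel. Pushed 4.5 mm or more (6 is good) and kept down, it turns anticlockwise seen from above (under 0.4 N m) and is free to lift after 35 to 85 degrees (aim for 60; stop at 87)
- brush_tip (a point): lower tip of the brush, on the cap's axis 71.5 mm below the cap's centre; the brush is 12 mm wide. It starts inside the bottle, about 71 mm below the mouth
- bottle_mouth (a point): centre of the cement bottle's mouth (bore 27 mm), 110 mm above the bottle's underside; the cap's centre starts 0.5 mm above it. White square bottle, 76 x 76 mm, shoulder 84 mm above its underside, 0.8 kg, loose in its pocket with 2 mm to spare on each side (it gives about 3 degrees when twisted)
- bottle: the same cement bottle, origin at the centre of its underside, which starts 3 mm above the bench
- cap: the same cap with the brush fixed under it, 0.05 kg, origin on the axis at the skirt's lower rim, 13.5 mm below its centre
- straightedge: the same straightedge, origin at the centre of its underside
- rack: grey steel bottle rack screwed to the bench, 86 x 186 mm (its x, y), 45 mm tall, origin on the bench at its centre; two square pockets 80 mm wide with their centres 50 mm either side of it along y, floor 3 mm up. One holds the cement bottle, the other the spouted one, either way round
- pad: the new rubber pad, black and ribbed, 90 x 190 x 12 mm, lying flat; to be left where it is
- stitcher: a patch roller with a wooden handle and a small steel wheel, 160 mm long, lying; to be left where it is
- pliers: wheel-weight pliers with red grips, 170 mm long, lying; to be left where it is
- cone: a steel balancing cone, 96 mm wide, 52 mm tall; to be left where it is
- gauge: a round tyre gauge 64 mm wide, 26 mm tall, with a brass stem 78 mm long; to be left where it is
- socket: a steel socket, 27 mm wide, 50 mm tall, standing; to be left where it is
- tub: a round grey tub of balance weights, 80 mm wide, 45 mm tall; to be left where it is
- cleaner: the other white square bottle in the rack, with a slim pointed spout; body 76 x 76 x 74 mm, 128 mm tall over the spout; to be left where it is
Mind the look-alikes: they are no part of the job. Leave any purple look-alike of the straightedge alone.

How it is judged (in metres and radians):
On the way, in this order (a step that is already met when the one before it is completed fails the run):
1. the straightedge stands flush against the plate's straight edge and is let go (x of straightedge_mid in the frame of plate_edge between -0.023 and -0.018 m and y of straightedge_mid in the frame of plate_edge between -0.06 and 0.06 m and angle between the x axis of straightedge_mid and the y axis of plate_edge, either way round below 0.025 rad and angle between straightedge_mid's own z axis and vertical below 0.06 rad and height (world z) of straightedge_mid below 0.018 m and contact force between the fingers and straightedge below 0.2 N), for 0.2 s.
2. the cap is pushed down more than 4 mm on the bottle, the fingers round it (z of cap_mid in the frame of bottle_mouth below -0.0035 m and distance between cap_mid and bottle_mouth below 0.015 m and contact force between the fingers and cap above 1 N), for 0.1 s.
3. the cap is twisted free and comes up off the neck (z of cap_mid in the frame of bottle_mouth above 0.02 m and height (world z) of bottle below 0.012 m), for 0.1 s.
At the end, for the whole second after the job is handed in: Cap held upright (0.3 rad) in the air, touching only the fingers, brush tip 8 mm or more above the mouth and within 25 mm of its centre sideways; bottle upright on its pocket floor; straightedge on the bench within 3 mm and 0.025 rad of the plate's edge, centres within 60 mm (z of brush_tip in the frame of bottle_mouth above 0.008 m and horizontal distance between brush_tip and bottle_mouth below 0.025 m and angle between cap_mid's own z axis and vertical below 0.3 rad and contact force between the fingers and cap above 1 N and contact force between cap and bottle below 0.1 N and height (world z) of bottle below 0.008 m and angle between bottle_mouth's own z axis and vertical below 0.1 rad and horizontal distance between bottle and rack below 0.06 m and x of straightedge_mid in the frame of plate_edge between -0.023 and -0.018 m and y of straightedge_mid in the frame of plate_edge between -0.06 and 0.06 m and angle between the x axis of straightedge_mid and the y axis of plate_edge, either way round below 0.025 rad and angle between straightedge_mid's own z axis and vertical below 0.06 rad and height (world z) of straightedge_mid below 0.018 m); the arm keeps its last pose, push and grip.
It fails at once if the cement bottle is pulled up out of its pocket (15 mm) or tipped (0.2 rad) (height (world z) of bottle above 0.018 m or angle between bottle_mouth's own z axis and vertical above 0.2 rad).
It fails at once if a bystander is shoved (40 mm; the other bottle 30 mm) or tipped over (distance of any of pad, stitcher, pliers, cone, gauge, socket, tub from where it was at the start of the episode above 0.04 m or distance of cleaner from where it was at the start of the episode above 0.03 m or angle between any of cone, socket, tub, cleaner's own z axis and vertical above 0.5 rad).
It also fails if it takes over 64 s, if anything falls off the work surface, if the arm or the gripper's body presses on something with over 40 N, if the wrist force passes 120 N, or if a joint passes its speed limit or range.

## Working session

There is one attempt and no reset: what is moved stays moved. The work goes in short steps, Python scripts to look and compute and a tool call to move; the robot and the scene stay as the last step left them, time stands still between calls to the robot, and variables do not carry over. Pictures are saved under pics/ and viewed, at most 10 in all, crops included, and the job is handed in when it is done.

Besides the shell and the picture viewer there is one more tool, called after "Emit:" as a command line: name --argument value ..., lists and objects as JSON in quotes. servo_tool: Moves the arm, as the interface text tells. Its arguments: {"type":"object","properties":{"targets":{"type":"array","items":{"type":"array"}},"grip_force":{"type":"number"}},"required":["targets"]}

```bash
mkdir -p pics
cat > h.py <<'E'
from cell import manip
import numpy as np, cv2
def snap(n,f):
    im=manip.grab_frame(n); cv2.imwrite('pics/'+f,im[:,:,::-1].copy()); return im
def K(n):
    c=manip.camera_info(n); return c, np.array([[c['fx'],0,c['cx']],[0,c['fy'],c['cy']],[0,0,1.]]), np.array([c['k1'],0,0,0,0.]), np.array(c['world_from_camera'])
def w(n,u,v,z):
    c,k,d,T=K(n)
    p=cv2.undistortPoints(np.array([[[u,v]]],float),k,d)[0,0]
    r=T[:3,:3]@[p[0],p[1],1]; o=T[:3,3]
    return o+r*(z-o[2])/r[2]
def px(n,P):
    c,k,d,T=K(n); Ti=np.linalg.inv(T)
    r,_=cv2.Rodrigues(Ti[:3,:3])
    return cv2.projectPoints(np.array(P,float).reshape(-1,1,3),r,Ti[:3,3],k,d)[0][:,0]
E
python3 - <<'E'
from h import *
for n in('side','top'):
    snap(n,n+'0.png'); c,k,d,T=K(n); print(n,k[0,0],c['k1'],T.round(2).tolist())
    for t in ('straightedge','cap','bottle','cleaner','rack','pad','plate_edge'):
        try: print(t,[(np.round(r['bbox']).tolist(),round(r['conf'],2)) for r in manip.search_frame(n,t)][:3])
        except Exception as e: print(t,e)
E
```

```text
side 511.41517104138205 -0.13456636649292472 [[-0.99, -0.1, 0.1, 406.35], [-0.14, 0.59, -0.79, 943.96], [0.02, -0.8, -0.6, 819.47], [0.0, 0.0, 0.0, 1.0]]
straightedge [([226.0, 370.0, 129.0, 39.0], 0.85), ([396.0, 392.0, 70.0, 86.0], 0.72)]
cap [([348.0, 194.0, 21.0, 13.0], 0.74)]
bottle [([342.0, 203.0, 32.0, 24.0], 0.9), ([347.0, 189.0, 23.0, 21.0], 0.7), ([338.0, 198.0, 40.0, 52.0], 0.66)]
cleaner [([339.0, 174.0, 25.0, 35.0], 0.6)]
rack [([336.0, 194.0, 41.0, 59.0], 0.61), ([347.0, 187.0, 21.0, 21.0], 0.41), ([207.0, 430.0, 49.0, 25.0], 0.16)]
pad [([240.0, 192.0, 51.0, 40.0], 0.81)]
plate_edge [([247.0, 277.0, 48.0, 69.0], 0.57)]
top 616.9226206977575 -0.14394524260901226 [[-0.02, -0.99, 0.12, 317.66], [-1.0, 0.02, -0.02, 12.82], [0.02, -0.12, -0.99, 1654.01], [0.0, 0.0, 0.0, 1.0]]
straightedge [([107.0, 302.0, 88.0, 53.0], 0.72), ([360.0, 229.0, 89.0, 48.0], 0.39), ([377.0, 138.0, 75.0, 43.0], 0.22)]
cap [([384.0, 239.0, 23.0, 25.0], 0.76)]
bottle [([374.0, 237.0, 37.0, 34.0], 0.76), ([111.0, 188.0, 24.0, 30.0], 0.35)]
cleaner [([412.0, 229.0, 36.0, 34.0], 0.72), ([373.0, 237.0, 38.0, 35.0], 0.64)]
rack [([359.0, 229.0, 93.0, 47.0], 0.57)]
pad [([378.0, 138.0, 77.0, 44.0], 0.97)]
plate_edge [([232.0, 176.0, 74.0, 48.0], 0.82)]
```

View pics/top0.png

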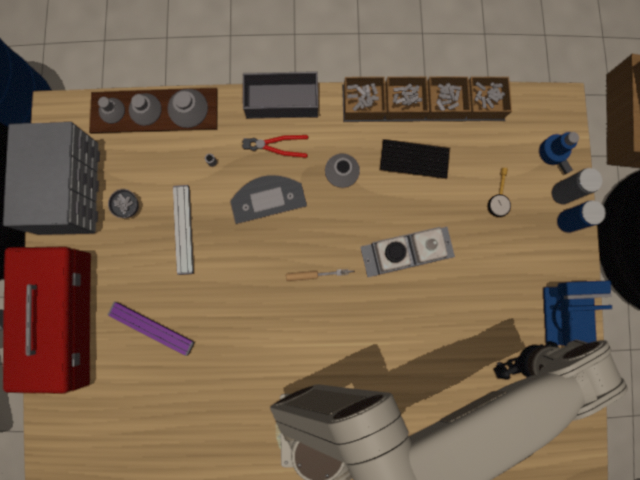

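View pics/side0.png

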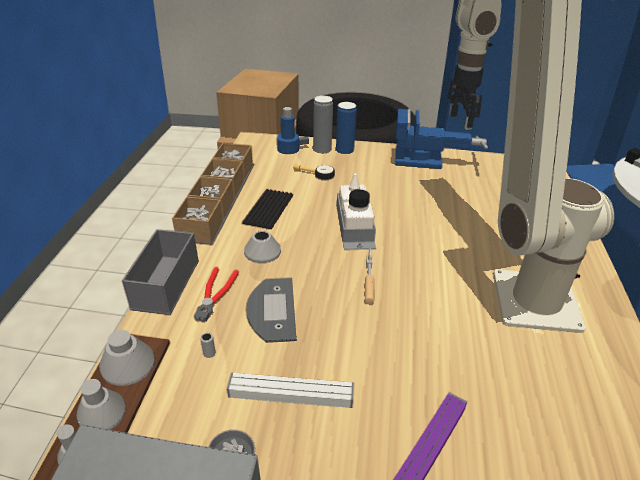

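The straightedge candidates in the top view are the silver bar at (183,229) and the purple one at (151,328); silver is the right one. For the bottle, the black cap at (396,251) is the cement bottle and the spouted one at (431,244) is the cleaner. The plate's straight edge is its lower edge, from about (236,222) to (306,207).

Run:
```python
from h import *
im=cv2.imread('pics/top0.png')
c=lambda x,y,W,H,s:cv2.resize(im[y:y+H,x:x+W],None,fx=s,fy=s,interpolation=cv2.INTER_CUBIC)
a=c(165,165,150,120,5)
b=c(345,210,120,75,3)
cv2.imwrite('pics/cropA.png',a)
s=cv2.imread('pics/side0.png')
p=cv2.resize(s[260:420,210:370],None,fx=3.5,fy=3.5,interpolation=cv2.INTER_CUBIC)[:, :]
q=cv2.resize(im[215:290,350:465],None,fx=2,fy=2)
W=np.zeros((560,800,3),np.uint8);W[:,:560]=p;W[:150,560:790]=q
cv2.imwrite('pics/cropB.png',W)
```

```text
(no output)
```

View pics/cropA.png

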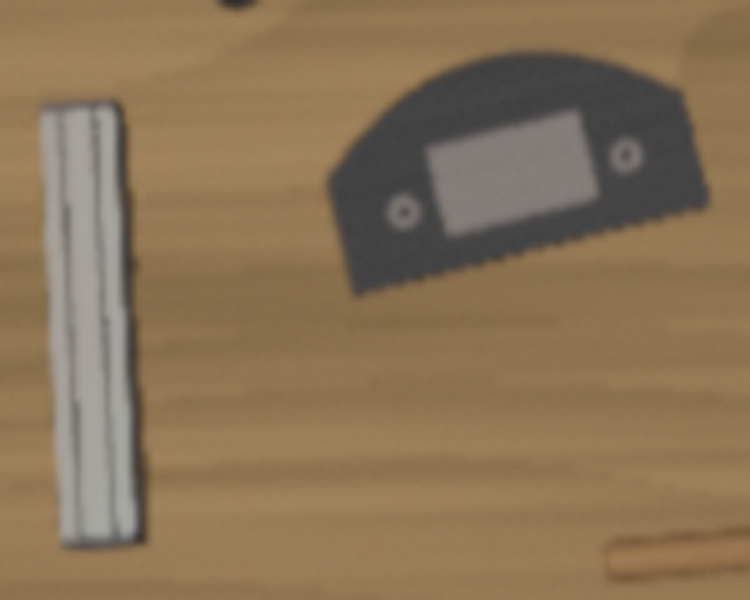

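View pics/cropB.png

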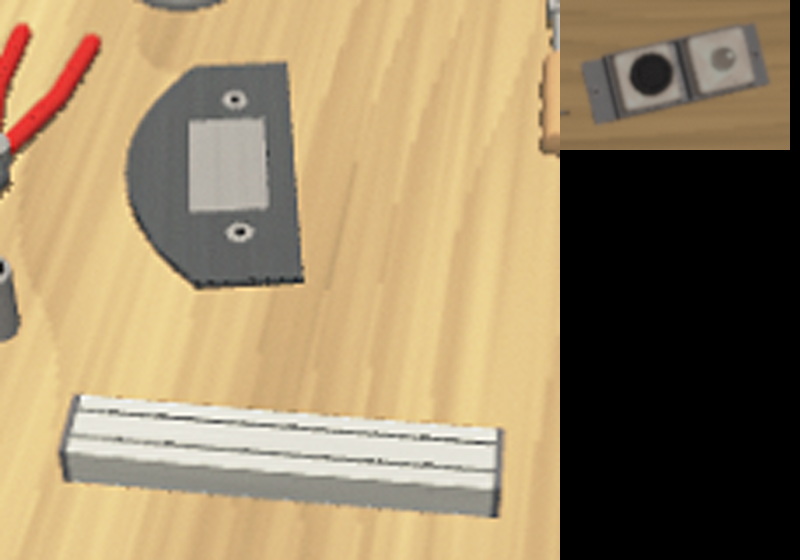

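The crops confirm the silver straightedge and the dark plate, with its straight edge facing the robot. The black cap sits on the left bottle in the rack. Next I turn those pixels into world positions from both cameras.

Run:
```python
from h import *
A=lambda x,y:(165+(x+.5)/5-.5,165+(y+.5)/5-.5)
B=lambda x,y:(210+(x+.5)/3.5-.5,260+(y+.5)/3.5-.5)
def line(n,pts,z,l):
    P=np.array([w(n,*p,z)[:2] for p in pts]);print(n,l,P.round(1).tolist(),'mid',P.mean(0).round(1),'len',[round(float(np.linalg.norm(P[i]-P[i-1])),1) for i in range(len(P))],'ang',[round(float(np.degrees(np.arctan2(*(P[i]-P[i-1])[::-1]))),2) for i in range(len(P))])
line('top',[A(356,295),A(708,206)],8,'plate'); line('side',[B(287,62),B(303,278)],8,'plate')
line('top',[A(41,104),A(116,101),A(139,542),A(63,546)],28,'se'); line('side',[B(78,395),B(502,430),B(498,488),B(66,450)],28,'se')
# cap top at z=3+110.5+13.5=127
line('top',[(384+11.5,239+12.5)],120,'cap'); line('side',[(348+10.5,191+7)],127,'cap')
im=cv2.imread('pics/top0.png');g=cv2.cvtColor(im,6)
m=(g[235:270,380:412]<45).astype(np.uint8)
n,l,s,ce=cv2.connectedComponentsWithStats(m);i=1+s[1:,4].argmax();print(s[i],ce[i]+[380,235]);print(w('top',*(ce[i]+[380,235]),124))
# rack ends
q=lambda x,y:(350+(x-560)/2,215+y/2)
line('top',[q(582,66),q(597,124),q(768,82),q(754,26)],45,'rack')
print(manip.camera_info('top')['world_from_camera'])
```

```text
top plate [[549.8, 207.7], [594.9, 17.2]] mid [572.4 112.4] len [195.9, 195.9] ang [103.33, -76.67]
side plate [[593.1, 16.8], [546.6, 213.2]] mid [569.8 115. ] len [201.8, 201.8] ang [-76.68, 103.32]
top se [[654.1, 375.9], [654.9, 335.1], [417.2, 321.2], [415.7, 361.9]] mid [535.5 348.5] len [238.8, 40.9, 238.0, 40.7] ang [3.38, -88.95, -176.67, 92.14]
side se [[651.0, 337.9], [416.1, 324.6], [414.6, 363.3], [647.3, 375.4]] mid [532.2 350.3] len [37.8, 235.2, 38.6, 233.0] ang [-84.43, -176.78, 92.19, 3.0]
top cap [[456.3, -204.9]] mid [ 456.3 -204.9] len [0.0] ang [0.0]
side cap [[453.9, -182.7]] mid [ 453.9 -182.7] len [0.0] ang [0.0]
[  6   8  19  19 292] [395.03424658 251.73630137]
[ 455.38428959 -203.1382495   124.        ]
top rack [[474.1, -124.8], [397.6, -142.4], [448.1, -371.1], [523.0, -355.6]] mid [ 460.7 -248.5] len [235.9, 78.5, 234.2, 76.5] ang [101.98, -167.05, -77.55, 11.69]
[[-1.98440281e-02 -9.92510941e-01  1.20533180e-01  3.17663283e+02]
 [-9.99676807e-01  1.77807656e-02 -1.81693560e-02  1.28202660e+01]
 [ 1.58901124e-02 -1.20854777e-01 -9.92543010e-01  1.65401053e+03]
 [ 0.00000000e+00  0.00000000e+00  0.00000000e+00  1.00000000e+00]]
```

```bash
cat >> h.py <<'E'
def yaw(R): return np.degrees(np.arctan2(R[1,1],R[0,1]))  # direction of tool y in world
def plan(pos,yw,n,ny=None,pose=None):
    """rows (mm, rad): straight world line in n rows; yaw (of tool y, mod 180 NOT applied) in the first ny rows"""
    s=manip.observe(); p=np.array(s['tool_pos']);R=np.array(s['tcp_rot'])
    ny=ny or n; dy=(yw-yaw(R)+180)%360-180
    print('pos',p.round(1),'yaw',yaw(R).round(2),'z',R[:,2].round(3),'J',np.round(s['joints'],1),'t',s['time'],'F',np.round(s['wrist_force'],1),'grip',s['grip_width'],'dyaw',round(dy,2))
    d=(np.array(pos,float)-p)/n
    for i in range(n):
        print((R.T@d/1000).round(4).tolist(), round(-np.radians(dy)/ny,4) if i<ny else 0)
        if i<ny: R=cv2.Rodrigues(np.array([0,0,np.radians(dy/ny)]))[0]@R
        # turn given as tool-z rotation = -world yaw
E
python3 - <<'E'
from h import *
plan([534,349,150],-86.7,20,12)
plan([534,349,150],93.3,1)
E
```

```text
pos [ 192.3 -461.6  245.3] yaw -67.38 z [ 0. -0. -1.] J [-67.4  13.8   0.3  76.5   0.   90. ] t 0.8 F [ 0.8 -0.2  0.2] grip 85.76684689741758 dyaw -19.32
[0.0314, -0.0308, 0.0048] 0.0281
[0.0305, -0.0317, 0.0048] 0.0281
[0.0296, -0.0326, 0.0048] 0.0281
[0.0286, -0.0334, 0.0048] 0.0281
[0.0277, -0.0342, 0.0048] 0.0281
[0.0267, -0.0349, 0.0048] 0.0281
[0.0257, -0.0357, 0.0048] 0.0281
[0.0247, -0.0364, 0.0048] 0.0281
[0.0237, -0.0371, 0.0048] 0.0281
[0.0226, -0.0377, 0.0048] 0.0281
[0.0216, -0.0383, 0.0048] 0.0281
[0.0205, -0.0389, 0.0048] 0.0281
[0.0194, -0.0395, 0.0048] 0
[0.0194, -0.0395, 0.0048] 0
[0.0194, -0.0395, 0.0048] 0
[0.0194, -0.0395, 0.0048] 0
[0.0194, -0.0395, 0.0048] 0
[0.0194, -0.0395, 0.0048] 0
[0.0194, -0.0395, 0.0048] 0
[0.0194, -0.0395, 0.0048] 0
pos [ 192.3 -461.6  245.3] yaw -67.38 z [ 0. -0. -1.] J [-67.4  13.8   0.3  76.5   0.   90. ] t 0.8 F [ 0.8 -0.2  0.2] grip 85.76684689741758 dyaw 160.68
[0.6271, -0.6168, 0.0953] -2.8044
```

Run:
```python
from h import *
plan([534,349,120],93.3,20)
```

```text
pos [ 192.3 -461.6  245.3] yaw -67.38 z [ 0. -0. -1.] J [-67.4  13.8   0.3  76.5   0.   90. ] t 0.8 F [ 0.8 -0.2  0.2] grip 85.76684689741758 dyaw 160.68
[0.0314, -0.0308, 0.0063] -0.1402
[0.0354, -0.0262, 0.0063] -0.1402
[0.0387, -0.021, 0.0063] -0.1402
[0.0412, -0.0153, 0.0063] -0.1402
[0.043, -0.0094, 0.0063] -0.1402
[0.0439, -0.0033, 0.0063] -0.1402
[0.0439, 0.0028, 0.0063] -0.1402
[0.0431, 0.0089, 0.0063] -0.1402
[0.0414, 0.0149, 0.0063] -0.1402
[0.0389, 0.0205, 0.0063] -0.1402
[0.0357, 0.0257, 0.0063] -0.1402
[0.0317, 0.0305, 0.0063] -0.1402
[0.0271, 0.0346, 0.0063] -0.1402
[0.022, 0.0381, 0.0063] -0.1402
[0.0165, 0.0408, 0.0063] -0.1402
[0.0106, 0.0427, 0.0063] -0.1402
[0.0046, 0.0437, 0.0063] -0.1402
[-0.0016, 0.044, 0.0063] -0.1402
[-0.0077, 0.0433, 0.0063] -0.1402
[-0.0137, 0.0418, 0.0063] -0.1402
```

Emit:
servo_tool --targets '[[[0.031,-0.031,0],[0,0,-0.14],0.085],[[0.035,-0.026,0],[0,0,-0.14],0.085],[[0.039,-0.021,0],[0,0,-0.14],0.085],[[0.041,-0.015,0],[0,0,-0.14],0.085],[[0.043,-0.009,0],[0,0,-0.14],0.085],[[0.044,-0.003,0],[0,0,-0.14],0.085],[[0.044,0.003,0],[0,0,-0.14],0.085],[[0.043,0.009,0],[0,0,-0.14],0.085],[[0.041,0.015,0],[0,0,-0.14],0.085],[[0.039,0.02,0],[0,0,-0.14],0.085]]'

```text
time: 1.8
tool_pos: [364.4, -55.8, 245.7]
tcp_rot: [[-0.228, 0.974, 0.001], [0.974, 0.228, -0.0], [-0.001, 0.001, -1.0]]
wrist_force: [0.6, -1.7, -0.9]
grip_width: 85.1
grip_force: 0.0
```

Emit:
servo_tool --targets '[[[0.036,0.026,0.012],[0,0,-0.14],0.085],[[0.032,0.03,0.012],[0,0,-0.14],0.085],[[0.027,0.035,0.012],[0,0,-0.14],0.085],[[0.022,0.038,0.012],[0,0,-0.14],0.085],[[0.016,0.041,0.012],[0,0,-0.14],0.085],[[0.011,0.043,0.012],[0,0,-0.14],0.085],[[0.005,0.044,0.012],[0,0,-0.14],0.085],[[-0.002,0.044,0.012],[0,0,-0.14],0.085],[[-0.008,0.043,0.012],[0,0,-0.14],0.085],[[-0.014,0.042,0.012],[0,0,-0.14],0.085]]'

```text
time: 2.8
tool_pos: [537.7, 349.9, 124.7]
tcp_rot: [[-0.998, -0.059, 0.0], [-0.059, 0.998, -0.0], [-0.0, -0.0, -1.0]]
wrist_force: [0.6, -0.0, 0.3]
grip_width: 85.0
grip_force: 0.0
```

Run:
```python
from h import *
plan([534,349,22],93.3,5)
snap('side','side1.png')
im=cv2.imread('pics/side1.png')
cv2.imwrite('pics/c1.png',cv2.resize(im[250:450,180:430],None,fx=3,fy=3,interpolation=cv2.INTER_CUBIC))
```

```text
pos [537.7 349.9 124.7] yaw 93.39 z [ 0. -0. -1.] J [33.1 33.8 12.4 68.6 -0.  29.7] t 2.8 F [ 0.6 -0.   0.3] grip 85.01113660773234 dyaw -0.09
[0.0008, -0.0001, 0.0205] 0.0003
[0.0008, -0.0001, 0.0205] 0.0003
[0.0008, -0.0001, 0.0205] 0.0003
[0.0008, -0.0001, 0.0205] 0.0003
[0.0008, -0.0001, 0.0205] 0.0003
```

View pics/c1.png

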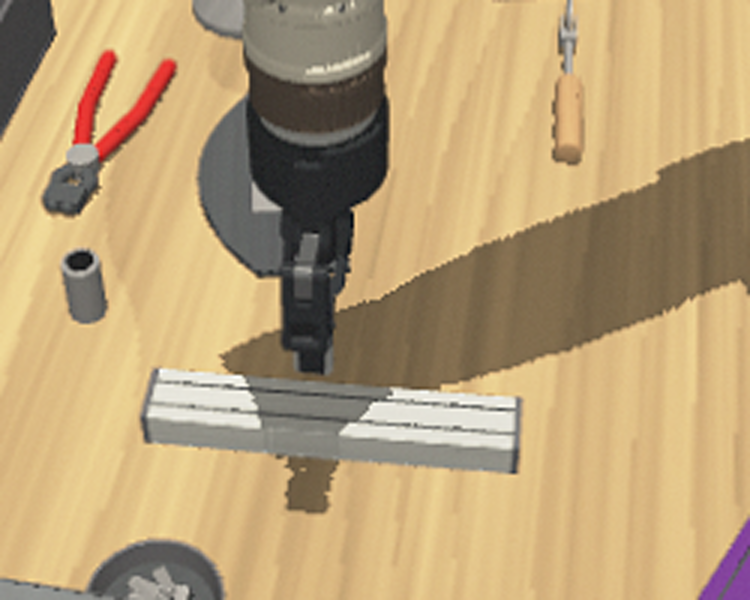

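The gripper is centred over the silver straightedge (crop about (325,400)) with its fingers astride the width. I descend and grip.

Emit:
servo_tool --targets '[[[0.001,0,0.03],[0,0,0],0.085],[[0.001,0,0.03],[0,0,0],0.085],[[0.001,0,0.025],[0,0,0],0.085],[[0.001,0,0.018],[0,0,0],0.085],[[0,0,0],[0,0,0],0.03],[[0,0,0],[0,0,0],0.03],[[0,0,0],[0,0,0],0.03],[[0,0,0],[0,0,0],0.03],[[0,0,0],[0,0,0],0.03],[[0,0,0],[0,0,0],0.03]]' --grip_force 50

```text
time: 3.85
tool_pos: [534.5, 348.7, 24.3]
tcp_rot: [[-0.999, -0.053, 0.003], [-0.053, 0.999, 0.002], [-0.003, 0.002, -1.0]]
wrist_force: [-0.5, 0.6, 6.6]
grip_width: 38.9
grip_force: 54.0
```

Emit:
servo_tool --targets '[[[0,0,-0.015],[0,0,0],0.03],[[0,0,-0.025],[0,0,0],0.03],[[0,0,-0.02],[0,0,0],0.03],[[0,-0.02,0],[0,0,0],0.03],[[0,-0.03,0],[0,0,0],0.03],[[0,-0.03,0],[0,0,0],0.03],[[0,-0.03,0],[0,0,0],0.03],[[0,-0.03,0],[0,0,0],0.03],[[0,-0.03,0],[0,0,0],0.03],[[0,0,0],[0,0,0],0.03]]'

```text
time: 4.85
tool_pos: [541.2, 174.0, 81.4]
tcp_rot: [[-0.999, -0.048, -0.003], [-0.048, 0.999, -0.003], [0.003, -0.003, -1.0]]
wrist_force: [0.0, 1.1, -3.1]
grip_width: 38.8
grip_force: 53.0
```

Run:
```python
from h import *
plan([543.7,107.2,80],13.3,12)
print(w('top',287,275,10),w('top',353,271,10))
```

```text
pos [541.2 174.   81.4] yaw 92.77 z [-0.003 -0.003 -1.   ] J [17.9 28.4 -3.9 57.9 -0.1 15.1] t 4.85 F [ 0.   1.1 -3.1] grip 38.8140261040993 dyaw -79.47
[0.0001, -0.0056, 0.0001] 0.1156
[-0.0006, -0.0055, 0.0001] 0.1156
[-0.0012, -0.0054, 0.0001] 0.1156
[-0.0018, -0.0053, 0.0001] 0.1156
[-0.0024, -0.005, 0.0001] 0.1156
[-0.003, -0.0047, 0.0001] 0.1156
[-0.0035, -0.0043, 0.0001] 0.1156
[-0.004, -0.0039, 0.0001] 0.1156
[-0.0044, -0.0034, 0.0001] 0.1156
[-0.0048, -0.0029, 0.0001] 0.1156
[-0.0051, -0.0023, 0.0001] 0.1156
[-0.0053, -0.0017, 0.0001] 0.1156
[408.82831318  71.5177035   10.        ] [ 416.16900736 -104.71155929   10.        ]
```

Emit:
servo_tool --targets '[[[0,-0.0067,0],[0,0,0.1387],0.03],[[-0.001,-0.0066,0],[0,0,0.1387],0.03],[[-0.0018,-0.0064,0],[0,0,0.1387],0.03],[[-0.0026,-0.006,0],[0,0,0.1387],0.03],[[-0.0034,-0.0056,0],[0,0,0.1387],0.03],[[-0.004,-0.005,0],[0,0,0.1387],0.03],[[-0.0048,-0.0044,0],[0,0,0.1387],0.03],[[-0.0054,-0.0038,0],[0,0,0.1387],0.03],[[-0.006,-0.003,0],[0,0,0.1387],0.03],[[-0.0064,-0.002,0],[0,0,0.1387],0.03]]'

```text
time: 5.85
tool_pos: [544.9, 112.3, 81.7]
tcp_rot: [[-0.23, 0.973, -0.002], [0.973, 0.23, -0.0], [0.0, -0.002, -1.0]]
wrist_force: [0.6, 0.6, -3.4]
grip_width: 38.9
grip_force: 53.0
```

Run:
```python
from h import *
snap('side','side2.png')
plan([543.7,107.2,26],13.3,5)
im=cv2.imread('pics/side2.png')
cv2.imwrite('pics/c2.png',cv2.resize(im[220:400,200:420],None,fx=3.5,fy=3.3,interpolation=cv2.INTER_CUBIC))
```

```text
pos [544.9 111.2  81.7] yaw 13.02 z [-0.002 -0.001 -1.   ] J [11.6 27.1 -6.  57.  -0.  88.5] t 5.9 F [ 0.4 -0.6 -3.4] grip 38.767229721183824 dyaw 0.28
[-0.0007, -0.0004, 0.0111] -0.001
[-0.0007, -0.0004, 0.0111] -0.001
[-0.0007, -0.0004, 0.0111] -0.001
[-0.0007, -0.0004, 0.0111] -0.001
[-0.0007, -0.0004, 0.0111] -0.001
```

View pics/c2.png

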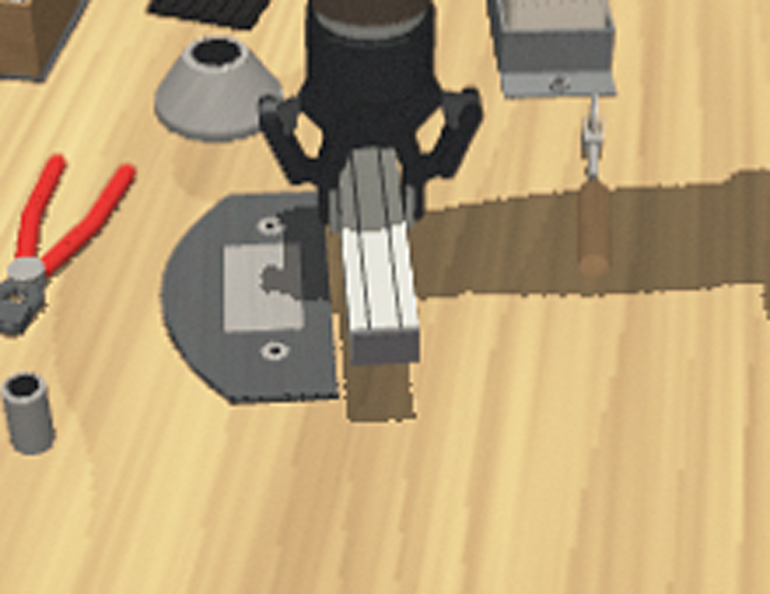

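Emit:
servo_tool --targets '[[[0,-0.001,0.02],[0,0,-0.005],0.03],[[0,-0.001,0.015],[0,0,0],0.03],[[0,0,0.01],[0,0,0],0.03],[[0,0,0.005],[0,0,0],0.03],[[0,0,0.003],[0,0,0],0.03],[[0,0,0.002],[0,0,0],0.03],[[0,0,0.001],[0,0,0],0.03],[[0,0,0],[0,0,0],0.03],[[0,0,0],[0,0,0],0.03],[[0,0,0],[0,0,0],0.03]]'

```text
time: 6.9
tool_pos: [544.0, 111.8, 26.7]
tcp_rot: [[-0.24, 0.971, 0.001], [0.971, 0.24, 0.0], [0.0, 0.001, -1.0]]
wrist_force: [0.0, 0.2, -3.4]
grip_width: 38.7
grip_force: 52.9
```

Emit:
servo_tool --targets '[[[0,0,0.001],[0,0,0],0.03],[[0,0,0.001],[0,0,0],0.03],[[0,0,0.0005],[0,0,0],0.03],[[0,0,0],[0,0,0],0.03],[[0,0.001,0],[0,0,0],0.03],[[0,0.001,0],[0,0,0],0.03],[[0,0.001,0],[0,0,0],0.03],[[0,0.001,0],[0,0,0],0.03],[[0,0,0],[0,0,0],0.03],[[0,0,0],[0,0,0],0.03]]'

```text
time: 7.9
tool_pos: [546.0, 112.3, 24.4]
tcp_rot: [[-0.24, 0.971, -0.003], [0.971, 0.24, -0.001], [-0.0, -0.003, -1.0]]
wrist_force: [-5.9, -1.7, 8.3]
grip_width: 39.1
grip_force: 54.3
```

Emit:
servo_tool --targets '[[[0,0,-0.001],[0,0,0],0.03],[[0,0.001,0],[0,0,0],0.03],[[0,0.001,0],[0,0,0],0.03],[[0,0,0],[0,0,0],0.03],[[0,0,0],[0,0,0],0.03],[[0,0,0],[0,0,0],0.03],[[0,0,0],[0,0,0],0.03],[[0,0,0],[0,0,0],0.03],[[0,0,0],[0,0,0],0.03],[[0,0,0],[0,0,0],0.03]]'

```text
time: 8.9
tool_pos: [549.4, 113.2, 24.8]
tcp_rot: [[-0.24, 0.971, -0.0], [0.971, 0.24, -0.0], [0.0, -0.0, -1.0]]
wrist_force: [0.6, 0.5, -3.2]
grip_width: 38.8
grip_force: 53.0
```

Run:
```python
from h import *
Y=[];P=[];F=[]
for i in range(6):
    manip.grab_frame('side'); s=manip.observe(); Y.append(yaw(np.array(s['tcp_rot'])));P.append(s['tool_pos']);F.append(s['wrist_force']+s['wrist_torque'] if isinstance(s['wrist_force'],list) else np.r_[s['wrist_force'],s['wrist_torque']])
print(np.round(Y,2),np.mean(P,0).round(2),np.mean(F,0).round(2))
```

```text
[13.86 13.86 13.87 13.86 13.87 13.86] [549.48 113.14  24.82] [-0.14 -0.04 -3.22  0.01  0.   -0.02]
```

Emit:
servo_tool --targets '[[[0,0,0],[0,0,0.008],0.03],[[0,0.001,0],[0,0,0],0.03],[[0,0,0],[0,0,0],0.03],[[0,0.001,0],[0,0,0],0.03],[[0,0,0],[0,0,0],0.03],[[0,0,0],[0,0,0],0.03],[[0,0,0],[0,0,0],0.03],[[0,0,0],[0,0,0],0.03],[[0,0,0],[0,0,0],0.03],[[0,0,0],[0,0,0],0.03]]'

```text
time: 10.2
tool_pos: [551.2, 113.6, 24.7]
tcp_rot: [[-0.232, 0.973, -0.0], [0.973, 0.232, -0.0], [0.0, -0.0, -1.0]]
wrist_force: [-1.7, 0.3, -3.1]
grip_width: 39.1
grip_force: 53.0
```

Emit:
servo_tool --targets '[[[0,0.001,0],[0,0,0],0.03],[[0,0,0],[0,0,0],0.03],[[0,0,0],[0,0,0],0.03],[[0,0,0],[0,0,0],0.03],[[0,0,0],[0,0,0],0.03],[[0,0,0],[0,0,0],0.03],[[0,0,0],[0,0,0],0.03],[[0,0,0],[0,0,0],0.03],[[0,0,0],[0,0,0],0.03],[[0,0,0],[0,0,0],0.03]]'

```text
time: 11.2
tool_pos: [551.5, 113.7, 24.5]
tcp_rot: [[-0.232, 0.973, -0.002], [0.973, 0.232, -0.0], [0.0, -0.002, -1.0]]
wrist_force: [-5.4, -0.7, -1.8]
grip_width: 38.9
grip_force: 53.1
```

Run:
```python
from h import *
s=manip.observe();print(s['wrist_force'],s['wrist_torque'],s['tool_pos'],yaw(np.array(s['tcp_rot'])))
```

```text
[-5.3511001  -0.71539854 -1.83073116] [-0.14943281  1.10912341 -0.46396292] [551.51380226 113.70693385  24.51200511] 13.391751126341774
```

Emit:
servo_tool --targets '[[[0,0.0005,0],[0,0,0.004],0.03],[[0,0,0.0005],[0,0,0],0.03],[[0,0,0],[0,0,0],0.03],[[0,0,0],[0,0,0],0.03],[[0,0,0],[0,0,0],0.06],[[0,0,0],[0,0,0],0.06],[[0,0,0],[0,0,0],0.06],[[0,0,0],[0,0,0],0.06],[[0,0,-0.03],[0,0,0],0.085],[[0,0,-0.05],[0,0,0],0.085]]'

```text
time: 12.2
tool_pos: [550.2, 113.4, 101.7]
tcp_rot: [[-0.228, 0.974, -0.008], [0.974, 0.228, -0.002], [0.0, -0.008, -1.0]]
wrist_force: [0.5, 0.4, 0.4]
grip_width: 84.9
grip_force: 0.0
```

Emit:
servo_tool --targets '[[[-0.02,-0.04,-0.05],[0,0,0],0.085],[[-0.03,-0.03,-0.03],[0,0,0],0.085],[[-0.03,-0.03,-0.03],[0,0,0],0.085],[[-0.04,-0.01,0],[0,0,0],0.085],[[-0.04,0,0],[0,0,0],0.085],[[-0.04,0,0],[0,0,0],0.085],[[-0.04,0,0],[0,0,0],0.085],[[0,0,0],[0,0,0],0.085],[[0,0,0],[0,0,0],0.085],[[0,0,0],[0,0,0],0.085]]'

```text
time: 13.2
tool_pos: [510.8, -134.2, 199.3]
tcp_rot: [[-0.229, 0.974, -0.0], [0.974, 0.229, 0.0], [0.0, -0.0, -1.0]]
wrist_force: [-0.6, 0.8, -0.3]
grip_width: 85.2
grip_force: 0.0
```

Run:
```python
from h import *
s=manip.observe();print(s['tool_pos'],yaw(np.array(s['tcp_rot'])),s['joints'])
a=snap('side','side3.png');b=snap('top','top3.png')
a=cv2.imread('pics/side3.png');b=cv2.imread('pics/top3.png')
W=np.zeros((560,800,3),np.uint8)
W[:,:400]=cv2.resize(a[250:362,235:315],(400,560),interpolation=cv2.INTER_CUBIC)
W[:300,400:]=cv2.resize(b[165:240,220:320],(400,300),interpolation=cv2.INTER_CUBIC)
W[300:540,400:720]=cv2.resize(a[165:225,320:400],(320,240),interpolation=cv2.INTER_CUBIC)
cv2.imwrite('pics/c3.png',W)
for n in('top','side'):
  for t in('cap','bottle'): print(n,t,[(np.round(r['bbox']).tolist(),round(r['conf'],2)) for r in manip.search_frame(n,t)][:2])
```

```text
[ 510.79513994 -134.19365181  199.27807218] 13.211398665474468 [-1.47299079e+01  1.83366439e+01 -4.96035976e-01  7.11808820e+01
  1.83685471e-02  6.20586919e+01]
top cap []
top bottle [([327.0, 156.0, 34.0, 31.0], 0.6)]
side cap [([348.0, 192.0, 21.0, 17.0], 0.91)]
side bottle [([345.0, 204.0, 28.0, 22.0], 0.91)]
```

View pics/c3.png

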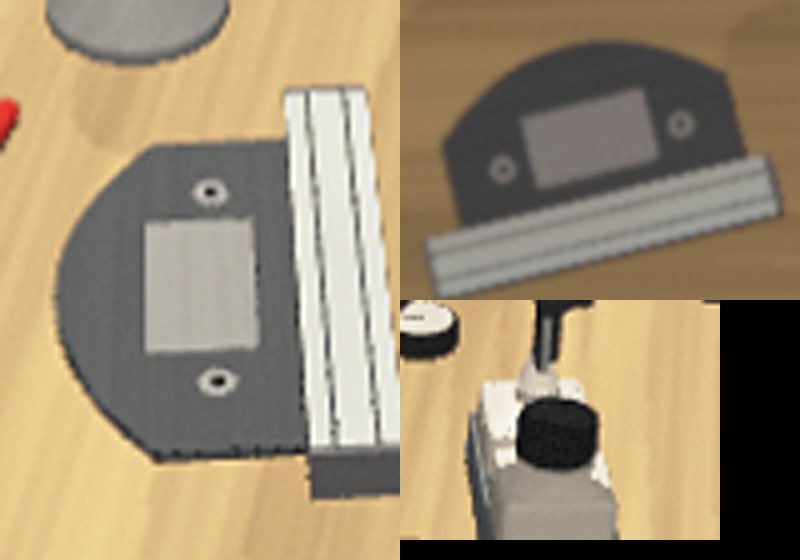

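The straightedge lies flush along the plate's straight edge, centred on it, with no visible gap in either view. The cap in the side view spans about u 349–369, v 189–207.

Run:
```python
from h import *
print(w('side',359.4,198.5,113.5),w('top',395.0,251.7,122),w('top',395.5,251.5,122))
# circle outline checks
def cyl(n,x,y,z0=100,z1=127,r=27):
    a=np.linspace(0,2*np.pi,60);P=np.array([[x+r*np.cos(t),y+r*np.sin(t),z] for t in a for z in(z0,z1)])
    q=px(n,P);return q.min(0).round(1),q.max(0).round(1)
for xy in((456,-203),(457,-198),(458,-194)): print(xy,cyl('top',*xy),cyl('side',*xy))
a=cv2.imread('pics/side3.png');b=cv2.imread('pics/top0.png')
for n,im,(x,y,W,H) in(('side',a,(338,180,45,40)),('top',b,(378,232,38,40))):
    g=cv2.resize(cv2.cvtColor(im,6)[y:y+H,x:x+W],None,fx=4,fy=4,interpolation=cv2.INTER_CUBIC)
    k,l,s,c=cv2.connectedComponentsWithStats((g<75).astype(np.uint8))
    for i in range(1,k):
        if s[i,4]>800: print(n,s[i,:2]/4+[x,y],(s[i,:2]+s[i,2:4])/4+[x,y],s[i,4])
```

```text
[ 452.33825986 -202.57757865  113.5       ] [ 455.65721439 -203.33733609  122.        ] [ 456.13540869 -204.61413754  122.        ]
(456, -203) (array([383.1, 240.6]), array([405.9, 263. ])) (array([347.5, 188.6]), array([368.7, 208.2]))
(457, -198) (array([381.1, 240.3]), array([403.9, 262.6])) (array([346.9, 189.5]), array([368.2, 209.2]))
(458, -194) (array([379.6, 239.9]), array([402.3, 262.3])) (array([346.4, 190.2]), array([367.7, 210. ]))
side [349.  189.5] [369.5  207.75] 5006
top [406.75 235.5 ] [416. 265.] 1225
top [385.25 242.  ] [406.25 262.5 ] 5407
```

Run:
```python
from h import *
plan([454.5,-204,150],13.2,4)
```

```text
pos [ 511.  -134.   199.4] yaw 13.27 z [ 0. -0. -1.] J [-14.7  18.3  -0.5  71.2   0.   62. ] t 13.5 F [-0.2 -0.7 -0.6] grip 85.00533029215731 dyaw -0.07
[-0.0138, -0.0178, 0.0124] 0.0003
[-0.0138, -0.0178, 0.0124] 0.0003
[-0.0138, -0.0178, 0.0124] 0.0003
[-0.0138, -0.0178, 0.0124] 0.0003
```

Emit:
servo_tool --targets '[[[-0.014,-0.018,0],[0,0,0],0.085],[[-0.014,-0.018,0],[0,0,0],0.085],[[-0.014,-0.018,0.01],[0,0,0],0.085],[[-0.013,-0.017,0.015],[0,0,0],0.085],[[0,0,0.02],[0,0,0],0.085],[[0,0,0],[0,0,0],0.085],[[0,0,0],[0,0,0],0.085],[[0,0,0],[0,0,0],0.085],[[0,0,0],[0,0,0],0.085],[[0,0,0],[0,0,0],0.085]]'

```text
time: 14.5
tool_pos: [455.1, -204.5, 155.1]
tcp_rot: [[-0.229, 0.973, 0.001], [0.973, 0.229, -0.001], [-0.001, 0.001, -1.0]]
wrist_force: [0.7, 0.6, 0.9]
grip_width: 84.7
grip_force: 0.0
```

Run:
```python
from h import *
snap('side','side4.png')
plan([454.5,-204,112],13.2,3)
print(px('side',[[454.5,-204,113.5]]))
im=cv2.imread('pics/side4.png')
cv2.imwrite('pics/c4.png',cv2.resize(im[140:240,300:430],None,fx=6,fy=6,interpolation=cv2.INTER_CUBIC))
```

```text
pos [ 454.9 -204.4  154.9] yaw 13.22 z [ 0.001 -0.    -1.   ] J [-24.2  17.   -9.4  63.6   0.   52.6] t 14.55 F [ 0.1  0.2 -0.1] grip 84.6247983356467 dyaw -0.02
[0.0002, -0.0001, 0.0143] 0.0001
[0.0002, -0.0001, 0.0143] 0.0001
[0.0002, -0.0001, 0.0143] 0.0001
[[358.62225758 198.14197207]]
```

View pics/c4.png

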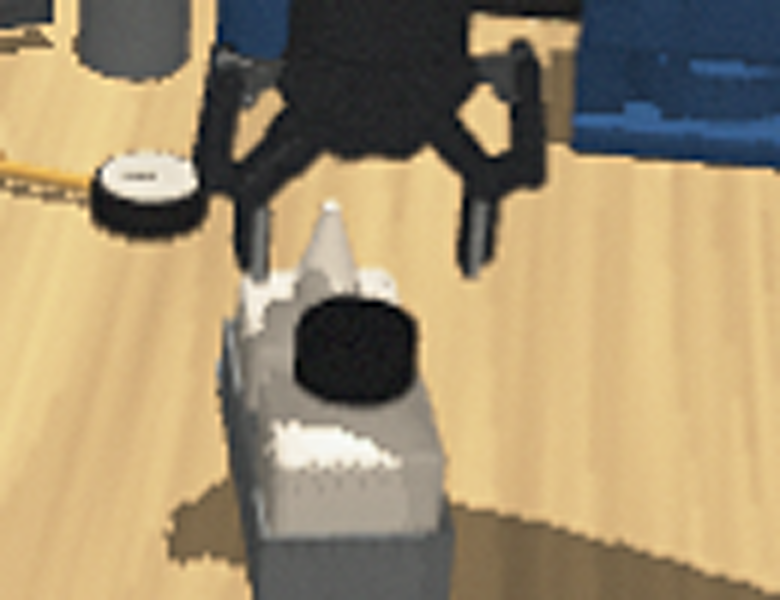

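The fingers straddle the black cap (crop about (356,350)), roughly centred and clear of the spout. I descend and grip.

Emit:
servo_tool --targets '[[[0,0,0.015],[0,0,0],0.085],[[0,0,0.015],[0,0,0],0.085],[[0,0,0.013],[0,0,0],0.085],[[0,0,0],[0,0,0],0.07],[[0,0,0],[0,0,0],0.064],[[0,0,0],[0,0,0],0.06],[[0,0,0],[0,0,0],0.058],[[0,0,0],[0,0,0],0.056],[[0,0,0],[0,0,0],0.045],[[0,0,0],[0,0,0],0.045]]' --grip_force 60

```text
time: 15.55
tool_pos: [454.9, -204.7, 112.3]
tcp_rot: [[-0.228, 0.974, 0.002], [0.974, 0.228, -0.001], [-0.001, 0.001, -1.0]]
wrist_force: [-0.7, 0.1, 4.8]
grip_width: 52.5
grip_force: 61.6
```

Emit:
servo_tool --targets '[[[0,0,0],[0,0,0],0.045],[[0,0,0],[0,0,0],0.045],[[0,0,0],[0,0,0],0.045],[[0,0,0],[0,0,0],0.045],[[0,0,0],[0,0,0],0.045],[[0,0,0],[0,0,0],0.045],[[0,0,0],[0,0,0],0.045],[[0,0,0],[0,0,0],0.045],[[0,0,0],[0,0,0],0.045],[[0,0,0],[0,0,0],0.045]]' --grip_force 60

```text
time: 16.55
tool_pos: [454.9, -204.7, 112.2]
tcp_rot: [[-0.228, 0.974, 0.002], [0.974, 0.228, -0.0], [-0.001, 0.001, -1.0]]
wrist_force: [0.1, 0.6, 5.5]
grip_width: 52.9
grip_force: 61.6
```

Emit:
servo_tool --targets '[[[0,0,0.002],[0,0,0],0.045],[[0,0,0.002],[0,0,0],0.045],[[0,0,0.002],[0,0,0],0.045],[[0,0,0.001],[0,0,0],0.045],[[0,0,0],[0,0,0],0.045],[[0,0,0],[0,0,0],0.045],[[0,0,0],[0,0,0],0.045],[[0,0,0],[0,0,0],0.045],[[0,0,0],[0,0,0],0.045],[[0,0,0],[0,0,0],0.045]]' --grip_force 70

```text
time: 17.55
tool_pos: [454.9, -204.7, 106.1]
tcp_rot: [[-0.228, 0.974, 0.002], [0.974, 0.228, -0.001], [-0.001, 0.002, -1.0]]
wrist_force: [-3.0, 2.1, 10.2]
grip_width: 52.1
grip_force: 72.7
```

Emit:
servo_tool --targets '[[[0,0,0.001],[0,0,0],0.045],[[0,0,0],[0,0,0],0.045],[[0,0,0],[0,0,-0.05],0.045],[[0,0,0],[0,0,-0.05],0.045],[[0,0,0],[0,0,-0.05],0.045],[[0,0,0],[0,0,-0.05],0.045],[[0,0,0],[0,0,-0.05],0.045],[[0,0,0],[0,0,-0.05],0.045],[[0,0,0],[0,0,-0.05],0.045],[[0,0,0],[0,0,-0.05],0.045]]' --grip_force 70

```text
time: 18.55
tool_pos: [455.8, -205.3, 105.5]
tcp_rot: [[-0.59, 0.807, 0.004], [0.807, 0.59, -0.002], [-0.004, 0.002, -1.0]]
wrist_force: [-2.0, 0.9, 11.0]
grip_width: 52.5
grip_force: 72.8
```

Run:
```python
from h import *
s=manip.observe();print(s['wrist_force'],s['wrist_torque'],yaw(np.array(s['tcp_rot'])))
```

```text
[-2.04943461  0.914866   10.963025  ] [ 0.16809803  0.31063733 -0.09673961] 36.18644275935623
```

Emit:
servo_tool --targets '[[[0,0,0],[0,0,-0.08],0.045],[[0,0,0],[0,0,-0.08],0.045],[[0,0,0],[0,0,-0.08],0.045],[[0,0,0],[0,0,-0.08],0.045],[[0,0,0],[0,0,-0.08],0.045],[[0,0,0],[0,0,-0.08],0.045],[[0,0,0],[0,0,-0.08],0.045],[[0,0,0],[0,0,-0.08],0.045],[[0,0,0],[0,0,-0.08],0.045],[[0,0,0],[0,0,0],0.045]]' --grip_force 70

```text
time: 19.55
tool_pos: [455.2, -205.2, 105.4]
tcp_rot: [[-0.976, 0.218, 0.003], [0.218, 0.976, -0.002], [-0.003, -0.001, -1.0]]
wrist_force: [-3.8, 0.0, 12.7]
grip_width: 52.3
grip_force: 73.0
```

Emit:
servo_tool --targets '[[[0,0,-0.002],[0,0,0],0.045],[[0,0,-0.002],[0,0,0],0.045],[[0,0,-0.002],[0,0,0],0.045],[[0,0,-0.002],[0,0,0],0.045],[[0,0,-0.002],[0,0,0],0.045],[[0,0,0],[0,0,0],0.045],[[0,0,0],[0,0,0],0.045],[[0,0,0],[0,0,0],0.045],[[0,0,0],[0,0,0],0.045],[[0,0,0],[0,0,0],0.045]]' --grip_force 70

```text
time: 20.55
tool_pos: [454.7, -204.8, 113.5]
tcp_rot: [[-0.976, 0.219, 0.001], [0.219, 0.976, -0.001], [-0.001, -0.0, -1.0]]
wrist_force: [1.3, -2.3, 3.9]
grip_width: 52.0
grip_force: 73.4
```

Run:
```python
from h import *
s=manip.observe();print(s['wrist_force'],s['wrist_torque'],yaw(np.array(s['tcp_rot'])))
```

```text
[ 1.34751277 -2.34115238  3.92199141] [-0.38892898 -0.21693663  0.04125325] 77.3434154783209
```

Emit:
servo_tool --targets '[[[0,0,-0.001],[0,0,0],0.045],[[0,0,-0.001],[0,0,0],0.045],[[0,0,-0.001],[0,0,0],0.045],[[0,0,-0.001],[0,0,0],0.045],[[0,0,-0.001],[0,0,0],0.045],[[0,0,0],[0,0,0],0.045],[[0,0,0],[0,0,0],0.045],[[0,0,0],[0,0,0],0.045],[[0,0,0],[0,0,0],0.045],[[0,0,0],[0,0,0],0.045]]' --grip_force 70

```text
time: 21.55
tool_pos: [454.3, -204.5, 118.3]
tcp_rot: [[-0.976, 0.219, -0.0], [0.219, 0.976, 0.0], [0.0, 0.0, -1.0]]
wrist_force: [0.7, 1.0, -0.5]
grip_width: 52.3
grip_force: 73.2
```

Emit:
servo_tool --targets '[[[0,0,-0.004],[0,0,0],0.045],[[0,0,-0.006],[0,0,0],0.045],[[0,0,-0.01],[0,0,0],0.045],[[0,0,-0.01],[0,0,0],0.045],[[0,0,-0.01],[0,0,0],0.045],[[0,0,-0.01],[0,0,0],0.045],[[0,0,-0.01],[0,0,0],0.045],[[0,0,-0.01],[0,0,0],0.045],[[0,0,-0.01],[0,0,0],0.045],[[0,0,-0.01],[0,0,0],0.045]]' --grip_force 70

```text
time: 22.55
tool_pos: [454.3, -204.5, 209.2]
tcp_rot: [[-0.976, 0.219, 0.0], [0.219, 0.976, -0.0], [-0.0, 0.0, -1.0]]
wrist_force: [-0.6, -0.0, -0.9]
grip_width: 52.1
grip_force: 73.2
```

Emit:
servo_tool --targets '[[[0,0,0],[0,0,0],0.045],[[0,0,0],[0,0,0],0.045],[[0,0,0],[0,0,0],0.045],[[0,0,0],[0,0,0],0.045],[[0,0,0],[0,0,0],0.045],[[0,0,0],[0,0,0],0.045],[[0,0,0],[0,0,0],0.045],[[0,0,0],[0,0,0],0.045],[[0,0,0],[0,0,0],0.045],[[0,0,0],[0,0,0],0.045]]' --grip_force 70

```text
time: 23.55
tool_pos: [454.4, -204.6, 208.3]
tcp_rot: [[-0.976, 0.219, 0.0], [0.219, 0.976, -0.0], [-0.0, 0.0, -1.0]]
wrist_force: [0.9, -0.8, 0.6]
grip_width: 52.4
grip_force: 73.3
```

Run:
```python
from h import *
s=manip.observe();print(s['tool_pos'],s['wrist_force'],s['grip_width'])
snap('side','side5.png')
im=cv2.imread('pics/side5.png')
W=np.zeros((600,800,3),np.uint8)
W[:,:480]=cv2.resize(im[120:245,310:410],(480,600),interpolation=cv2.INTER_CUBIC)
W[:400,480:]=cv2.resize(im[240:365,225:325],(320,400),interpolation=cv2.INTER_CUBIC)
cv2.imwrite('pics/c5.png',W)
```

```text
[ 454.38234531 -204.561332    208.33984632] [ 0.87495443 -0.7580849   0.60815498] 52.37450142384157
```

View pics/c5.png

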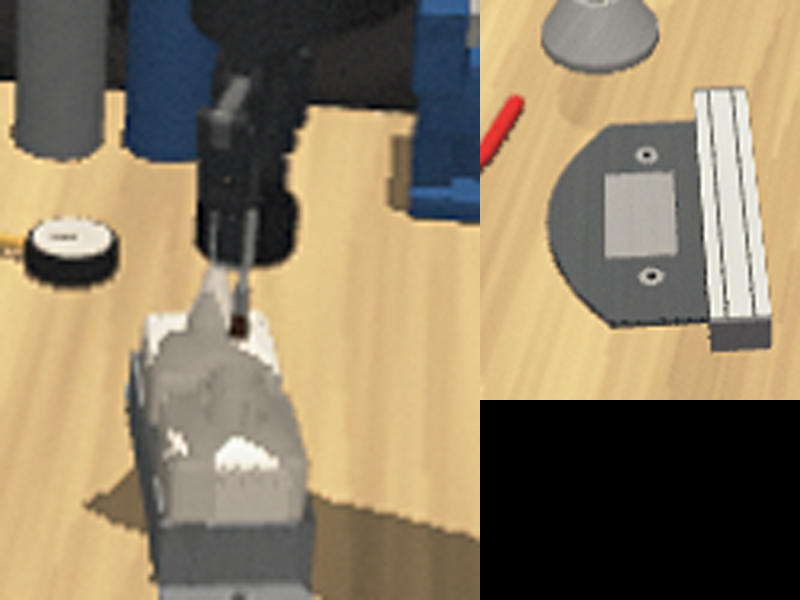

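The cap is held upright with its brush tip (crop about (238,328)) clear above the open neck. The bottle stands in its pocket and the straightedge is still flush, so I hand in.

```bash
python3 -c "
from cell import manip
print(manip.hand_in())"
```

```text
the job is handed in; nothing more can be done
None
```

The job is handed in at about 24 s of the 64 s, but `hand_in()` returned no verdict; in the last picture the straightedge lies flush and released, the bottle stands in its pocket, and the cap is held upright with its brush clear above the open mouth.

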